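# Clamp the aluminium block with the ratcheting bench clamp

## Task

Two ratcheting trigger clamps are bolted to the workshop bench; the blue one has a drilled aluminium block lying loose between its jaws, ready for filing. Squeeze the blue clamp's trigger against its handle again and again until the sliding jaw grips the aluminium block firmly, then let go. Close the jaw with the trigger, never by pushing the jaw or its bar, and leave the yellow clamp with the wooden block alone.

Things in the scene. Friction and masses are not known exactly. Their poses are not given: they have to be found in the camera images.
- blue_clamp_grip (a point): Fixed point on the blue clamp, 110 mm above the bench, where to squeeze; x is along the bar to the jaws, z up. Handle: fixed post 30 mm wide, x -13 to +1 mm, top 140 mm. Trigger: red sprung paddle in front, 24 mm wide, top 127 mm, leaning away: front face x +33 mm here (+37 at its top), +12.5 fully squeezed. 12 N moves it, 16 N at most. Fixed jaw face x +80. All else under 80 mm.
- blue_clamp_jaw: Sliding jaw of the blue clamp on a low steel bar, 50 mm wide, top 76 mm above the bench, with a sprung rubber pad. Origin: foot of the pad's face, 30 mm up; axes as blue_clamp_grip; slides along -x, starting 62 to 80 mm from the fixed jaw's face. A full squeeze moves it about 9 mm and it stays. At 50 mm the pad meets the block; each mm further presses 3 N more. Firm: about 48 mm.
- alu_block: Loose drilled aluminium block, 50 mm along its x, 44 mm along y, 40 mm high, about 0.22 kg, origin at the centre of its underside. It lies on the blue clamp's bed, 30 mm above the bench, between fixed jaw and sliding jaw.
- yellow_clamp_jaw: Sliding jaw of the yellow clamp, which is like the blue one and has a wooden block in it; origin and axes as for the blue jaw. To be left alone.
Things that resemble listed ones, but are neither listed nor needed, are in the scene too. Of the things shaped like the alu_block, the aluminium one is meant.

How it is judged (in metres and radians):
At the end, for the whole second after the job is handed in: Trigger let go, the blue sliding jaw presses on the aluminium block with over 3 N; the block is at rest against the fixed jaw (centre under 112 mm along the bar from the grip point), upright and square to the jaws within 10 degrees; the yellow jaw stayed where it was (5 mm) (contact force between alu_block and blue_clamp_jaw above 3 N and linear speed of alu_block below 0.01 m/s and x of alu_block in the frame of blue_clamp_grip below 0.112 m and angle between alu_block's own z axis and vertical below 0.17 rad and angle between the x axis of alu_block and the x axis of blue_clamp_jaw, either way round below 0.17 rad); the robot touches nothing.
It fails at once if the robot pushes on the blue clamp's sliding jaw or its bar (more than 3 N) (contact force between the arm and blue_clamp_jaw above 3 N).
It fails at once if the robot's fingers push on the blue clamp's sliding jaw or its bar (more than 3 N) (contact force between the fingers and blue_clamp_jaw above 3 N).
It fails at once if the yellow clamp's jaw is moved by more than 5 mm (distance of yellow_clamp_jaw from where it was at the start of the episode above 0.005 m).
It also fails if it takes over 53 s, if anything falls off the work surface, if the arm or the gripper's body presses on something with over 40 N, if the wrist force passes 120 N, or if a joint passes its speed limit or range.

## Robot

A 6-joint arm with a two-finger parallel gripper is mounted at the origin on the work surface. World frame = base frame: x ahead of the robot, y to its left, z up, the work surface at z = 0. Lengths are in m, angles in degrees, forces in N, time in s.
With the tool pointing down it reaches from about 0.35 to 0.875 m from the base axis. Payload 4.2 kg.
Tool frame: the origin (TCP) lies at the very end of the fingers, on their centre line; the grasp point (between the pads) lies 19 mm behind it; z points along the fingers, y is the line along which they close (so a half turn about z gives the same grasp; the last joint's range is limited). The gripper opens to 87 mm and grips with 3 to 60 N. Pads are 19 mm wide; open, the fingers measure 117 mm over their backs; the gripper's body (75 mm by 190 mm) begins 51 mm behind the grasp point.
Start: joints at [85.119, 22.042, 0.453, 0, -68.411, -14.817], TCP at [0.211, 0.588, 0.223] pointing down, gripper open.
Joint ranges: [-179.83, 179.83], [-69.29, 118.12], [-61.27, 80.66], [-181.25, 117.63], [-171.15, -9.14], [-177.46, 177.46]. Speed limits (degrees/s): [159.86, 159.86, 180, 180, 180, 180].

## Interface

Orientations are given as a 3x3 rotation matrix whose columns are the frame's x, y, z axes.
In Python, from station import sense, cams, r gives the robot as it stands. The module is installed in compiled form; this text tells all that it offers.
- The arm moves only by the tool step_arm, never from a script. Its argument "targets" is text: rows parted by semicolons, each of 4 numbers parted by spaces: the shift along the tool's x, y, z in cm, then the turn about the tool's z in degrees. In form: x y z turn; .... A call has 1 to 12 rows; each row shifts and turns the commanded pose from where the row before left it, along the tool's axes as they then stand; what a row does not reach is not made up. A row lasts 1/12 s, in which the tool goes at most 41.7 mm and 7.16 degrees, less where a joint would pass 70% of its speed; a pose out of reach is approached as far as the arm can. A call with a gripper value outside its range is refused whole. "claw" is the finger opening in cm, from 0 to 8.7, set as the call begins (left out, the last holds). The fingers move at their own pace and stop on an object; the grip force is fixed at half the most. Time passes only in rows, so rows that do not move let the fingers close. It gives the time, the measured TCP pose, the force, the opening and the grip force at its end, in the units of the state.
- sense(): the state, without advancing time (a new reading comes with each control period).
- cams.capture(name): name is "side" or "top"; returns a dict with "frame" (384x512x3 uint8, blue, green, red), "vertical_fov" (degrees; the focal length in pixels is half the picture's height over the tangent of half this angle, whatever the lens; pixels are square), "cx", "cy" (the principal point, pixels), "eye" and "rotation" of the camera in the world. Camera axes: x right, y down, z forward; pixel columns grow to the right and rows downward; lengths in m; the calibration is good to about 2 mm. A picture is of the moment at which its call begins. There is no depth.
- r.finish_job(): hands the job in; it is judged then, once.
The state is a dict: "time_s": time; "joints": joint angles; "joint_velocities": joint speeds; "effort": joint torques, N m; "tcp_pos": TCP position; "ee_rot": TCP orientation; "wrist_force": force on the tool from outside, world axes, zero at the start; "moment": the same for the moment, N m; "gripper_width": opening from 0.0 (shut) to 1.0 (fully open); "gripper_force": force on a finger pad.
Only numpy, scipy, OpenCV 4.12 (cv2) and the standard library are available. Lean on these libraries where they do the work, as an engineer would, in place of code of your own. Each camera call takes 0.05 s, during which the arm holds its last target. There are 200 camera calls.

## Working session

There is one attempt and no reset: what is moved stays moved. The work goes in short steps, Python scripts to look and compute and a tool call to move; the robot and the scene stay as the last step left them, time stands still between calls to the robot, and variables do not carry over. Pictures are saved under pics/ and viewed, at most 10 in all, crops included, and the job is handed in when it is done.

Besides the shell and the picture viewer there is one more tool, called as name(argument=value, ...) on one line, values as JSON. step_arm: Moves the arm, as the interface text tells. Its arguments: {"type":"object","properties":{"targets":{"type":"string"},"claw":{"type":"number"}},"required":["targets"]}

```bash
mkdir -p pics; python3 - <<'E'
from station import sense,cams,r
import cv2
s=sense();print({k:s[k] for k in('time_s','tcp_pos','ee_rot','wrist_force','gripper_width')})
for n in('top','side'):
    c=cams.capture(n);cv2.imwrite(f'pics/{n}0.png',c['frame']);print(n,c['vertical_fov'],c['cx'],c['cy'],c['eye'],c['rotation'])
E
```

```text
{'time_s': 0.0, 'tcp_pos': array([0.21045177, 0.58784649, 0.22144586]), 'ee_rot': array([[ 9.41416358e-01, -3.37245935e-01, -6.47859467e-04],
       [-3.37246540e-01, -9.41413946e-01, -2.13403732e-03],
       [ 1.09791476e-04,  2.22750601e-03, -9.99997513e-01]]), 'wrist_force': array([-0.45002   ,  0.17159457, -0.03899447]), 'gripper_width': 0.9959297741900498}
top 45.73618736646558 248.13762454163455 190.12636008748274 [ 0.50112877 -0.04456017  0.89875125] [[ 0.02497386 -0.98750588  0.15559064]
 [-0.99967867 -0.02399309  0.00817865]
 [-0.00434336 -0.15574489 -0.98778776]]
side 46.71762707914357 254.09272693689343 193.2658839334325 [0.51601985 0.60451487 0.55524687] [[-0.98563962 -0.10692876  0.13069344]
 [-0.16841787  0.56636658 -0.80676162]
 [ 0.01224562 -0.81718733 -0.57624206]]
```

View pics/top0.png

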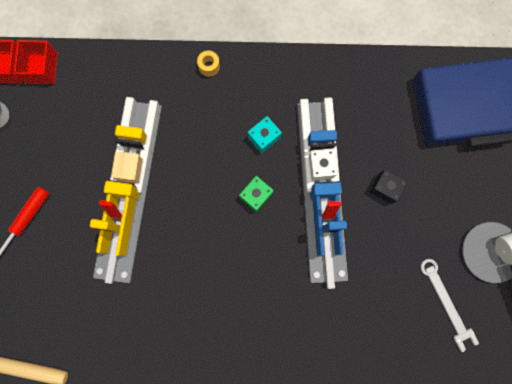

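View pics/side0.png

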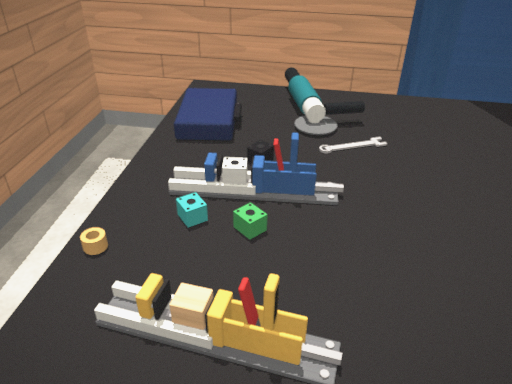

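The top view shows the blue clamp on the right: handle near (335,225), trigger (331,210), fixed jaw (327,188), block (323,163) and sliding jaw (322,137). In the side view its handle top is near (295,136). Next I'll enlarge both and cast rays.

```bash
cat > h.py <<'E'
import numpy as np,cv2
from station import sense,cams,r
def ray(c,u,v):
    f=c['frame'].shape[0]/2/np.tan(np.radians(c['vertical_fov'])/2)
    d=np.asarray(c['rotation'])@np.array([(u-c['cx'])/f,(v-c['cy'])/f,1]);return np.asarray(c['eye']),d/np.linalg.norm(d)
def plane(c,u,v,z):
    e,d=ray(c,u,v);return e+d*(z-e[2])/d[2]
def tri(a,pa,b,pb):
    e,d=ray(a,*pa);g,k=ray(b,*pb);t=np.linalg.lstsq(np.c_[d,-k],g-e,rcond=None)[0]
    p,q=e+d*t[0],g+k*t[1];return (p+q)/2,np.linalg.norm(p-q)
def blue(c): return cv2.inRange(cv2.cvtColor(c['frame'],cv2.COLOR_BGR2HSV),(100,120,60),(125,255,255))
def project(c,p):
    f=c['frame'].shape[0]/2/np.tan(np.radians(c['vertical_fov'])/2);q=np.asarray(c['rotation']).T@(np.asarray(p)-c['eye']);return q[:2]/q[2]*f+[c['cx'],c['cy']]
E
python3 - <<'E'
from h import *
t=cams.capture('top');s=cams.capture('side')
A=cv2.resize(t['frame'][90:295,285:365],None,fx=2.9,fy=2.9,interpolation=2)
B=cv2.resize(s['frame'][120:210,160:350],None,fx=2.9,fy=2.9,interpolation=2)
o=np.zeros((600,800,3),np.uint8);o[:A.shape[0],:A.shape[1]]=A;o[:B.shape[0],240:240+B.shape[1]]=B
cv2.imwrite('pics/crop1.png',o)
E
```

```text
(no output)
```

View pics/crop1.png

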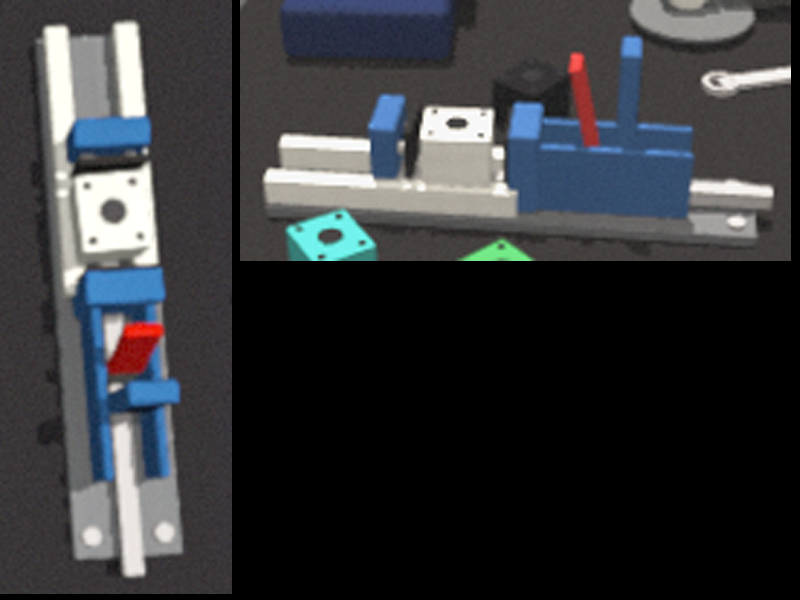

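The crop resolves the handle's top face at (153,392) in the crop, which is 14 x 30 mm at scale as expected. It also shows both jaw tops, the base plate edge and the block, which lies nearly square.

```bash
python3 - <<'E'
from h import *
t=cams.capture('top');s=cams.capture('side')
T=lambda u,v:(285+u/2.9-.33,90+v/2.9-.33)
S=lambda u,v:(160+(u-240)/2.9-.33,120+v/2.9-.33)
h=plane(t,*T(153.5,392),.14);print('handle',h,'tri',tri(t,T(153.5,392),s,S(631,43)))
a=plane(t,*T(75,557),.004);b=plane(t,*T(38,38),.004);d=(b-a);print('base yaw',np.degrees(np.arctan2(d[1],d[0])))
ang=[]
for n,z,p,q in(('fj',.076,(88,270),(164,268)),('sj',.076,(76,120),(150,117)),('hand',.14,(128,381.5),(178,379)),('blk',.07,(77,177),(149,172))):
    P=plane(t,*T(*p),z);Q=plane(t,*T(*q),z);w=P-Q;print(n,P,Q,np.linalg.norm(w),'yaw',np.degrees(np.arctan2(w[1],w[0]))-90)
yaw=np.arctan2(d[1],d[0]);ex=np.array([np.cos(yaw),np.sin(yaw)]);g=h[:2]+.006*ex
for n,z,p in(('fixedface',.076,(124,269)),('slidetop front',.076,(113,118)),('slidetop near',.076,(112,148)),('blkc',.07,(114,211)),('trigtop',.127,(140,325))):
    P=plane(t,*T(*p),z)[:2]-g;print(n,P@ex*1000,(P@[-ex[1],ex[0]])*1000)
print('grip',g,'yaw',np.degrees(yaw))
E
```

```text
handle [ 0.56573455 -0.18873118  0.14      ] tri (array([ 0.56518977, -0.18827511,  0.14240676]), np.float64(0.0006773693580082417))
base yaw 4.366608075432355
fj [ 0.64734279 -0.15996754  0.076     ] [ 0.64978887 -0.20796036  0.076     ] 0.04805511772457432 yaw 2.917707317501055
sj [ 0.74517643 -0.15204308  0.076     ] [ 0.74830119 -0.1996327   0.076     ] 0.04769209340204015 yaw 3.756675994723878
hand [ 0.57141786 -0.17411434  0.14      ] [ 0.57356558 -0.20285103  0.14      ] 0.02881683974637742 yaw 4.274220932868943
blk [ 0.70903116 -0.15360411  0.07      ] [ 0.71344523 -0.19993021  0.07      ] 0.04653591777096462 yaw 5.442855620361698
fixedface 77.01946196785514 -0.2918135956006481
slidetop front 175.79238706604718 -0.9496800034470037
slidetop near 155.98669358319123 1.221863582374509
blkc 115.99446815433711 2.065184855122062
trigtop 34.6841240697077 2.159329532632551
grip [ 0.57171713 -0.18827436] yaw 4.366608075432355
```

Handle height triangulates to 142 mm (140 given), and the fixed jaw and trigger check out to 2–3 mm. That puts the grip at about (0.5735, -0.188) with yaw 4.4°. First I turn the tool, then cross over.

step_arm(targets="0 0 0 6.6;0 0 0 6.6;0 0 0 6.6;0 0 0 6.6;0 0 0 6.6;0 0 0 6.6;0 0 0 6.6;0 0 0 6.6;0 0 0 6.6;0 0 0 6.6", claw=8.7)

```text
time_s: 1.13
tcp_pos: [0.2106, 0.5883, 0.2224]
ee_rot: [[0.069, -0.998, -0.0], [-0.998, -0.069, -0.0], [0.0, 0.0, -1.0]]
wrist_force: [0.6, 0.5, -0.5]
gripper_width: 1.005
gripper_force: 0.0
```

step_arm(targets="3.34 -1.26 0 0;3.34 -1.26 0 0;3.34 -1.26 0 0;3.34 -1.26 0 0;3.34 -1.26 0 0;3.34 -1.26 0 0;3.34 -1.26 0 0;3.34 -1.26 0 0;3.34 -1.26 0 0;3.34 -1.26 0 0;3.34 -1.26 0 0;3.34 -1.26 0 0")

```text
time_s: 2.13
tcp_pos: [0.3918, 0.1984, 0.2229]
ee_rot: [[0.076, -0.997, 0.001], [-0.997, -0.076, 0.001], [-0.001, -0.001, -1.0]]
wrist_force: [0.1, -0.6, -1.2]
gripper_width: 1.002
gripper_force: 0.0
```

step_arm(targets="3.34 -1.26 0 0;3.34 -1.26 0 0;3.34 -1.26 0 0;3.34 -1.26 0 0;3.34 -1.26 0 0;3.34 -1.26 0 0;3.34 -1.26 0 0;3.34 -1.26 0 0;3.34 -1.26 0 0;3.34 -1.26 0 0;3.34 -1.26 0 0;3.34 -1.26 0 0")

```text
time_s: 3.13
tcp_pos: [0.5727, -0.19, 0.2225]
ee_rot: [[0.075, -0.997, 0.0], [-0.997, -0.075, 0.0], [-0.0, -0.0, -1.0]]
wrist_force: [1.2, 1.2, 0.3]
gripper_width: 0.995
gripper_force: 0.0
```

step_arm(targets="0 0 0 0;0 0 0 0")

```text
time_s: 3.3
tcp_pos: [0.5723, -0.1899, 0.2215]
ee_rot: [[0.072, -0.997, -0.002], [-0.997, -0.072, 0.0], [-0.0, 0.001, -1.0]]
wrist_force: [-0.7, 0.2, -0.6]
gripper_width: 1.001
gripper_force: 0.0
```

```bash
cat > d.py <<'E'
from h import *
import sys
s=sense();R=s['ee_rot'];y=R[:,1];g=np.array([.5735,-.188,float(sys.argv[1])]);print(s['time_s'],s['tcp_pos'],'yaw',np.degrees(np.arctan2(-y[1],-y[0])),'shift cm',R.T@(g-s['tcp_pos'])*100,'j',s['joints'])
E
python3 d.py .092
```

```text
3.3 [ 0.57233503 -0.18990252  0.22149562] yaw 4.114860381423965 shift cm [-0.17609722 -0.14897122 12.9494294 ] j [-2.99577581e+00  1.99908289e+01 -2.81156087e+00 -1.38959754e-02
 -6.72844767e+01  7.11599459e+00]
```

step_arm(targets="-0.18 -0.55 0 0;0 0 3 0;0 0 3 0;0 0 3 0;0 0 2 0;0 0 1 0;0 0 1 0;0 0 0 0;0 0 0 0")

```text
time_s: 4.05
tcp_pos: [0.5784, -0.1857, 0.0934]
ee_rot: [[0.076, -0.997, 0.001], [-0.997, -0.076, -0.0], [0.001, -0.001, -1.0]]
wrist_force: [0.5, -0.5, 0.5]
gripper_width: 1.003
gripper_force: 0.0
```

```bash
python3 d.py .092; python3 - <<'E'
from h import *
t=cams.capture('top');s=cams.capture('side')
A=cv2.resize(t['frame'][90:295,245:425],None,fx=2,fy=2,interpolation=2)
B=cv2.resize(s['frame'][80:210,160:360],None,fx=2,fy=2,interpolation=2)
o=np.zeros((420,780,3),np.uint8);o[:A.shape[0],:A.shape[1]]=A;o[:B.shape[0],370:370+B.shape[1]]=B
cv2.imwrite('pics/crop2.png',o)
E
```

```text
4.05 [ 0.57840671 -0.18565265  0.09343884] yaw 4.3651710838014015 shift cm [0.1966268  0.5073036  0.14332672] j [-2.53151078e+00  2.70175461e+01 -1.17325715e+01  2.97450489e-02
 -5.11709384e+01  6.87802628e+00]
```

View pics/crop2.png

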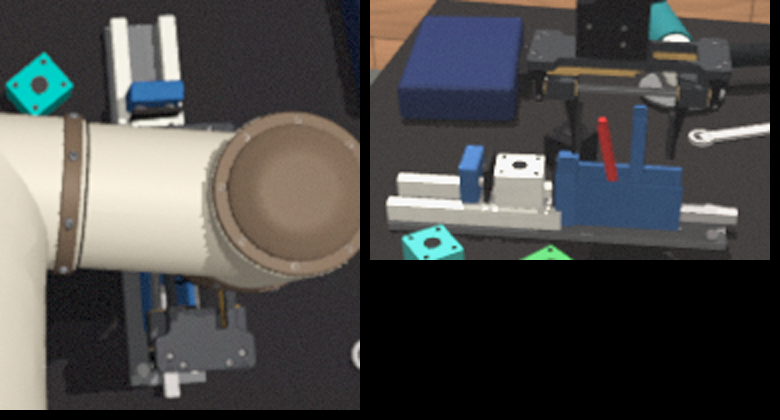

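The side crop shows the fingers astride trigger (604,150) and handle (640,140), with clearance on both sides. Now I centre and squeeze.

step_arm(targets="0.2 0.48 0.1 0;0 0 0 0;0 0 0 0")

```text
time_s: 4.4
tcp_pos: [0.5729, -0.1886, 0.0922]
ee_rot: [[0.075, -0.997, 0.001], [-0.997, -0.075, -0.0], [0.0, -0.001, -1.0]]
wrist_force: [0.6, -0.2, 0.3]
gripper_width: 1.005
gripper_force: 0.0
```

step_arm(targets="0 0 0 0;0 0 0 0;0 0 0 0;0 0 0 0;0 0 0 0;0 0 0 0;0 0 0 0;0 0 0 0", claw=2.4)

```text
time_s: 5.07
tcp_pos: [0.578, -0.1882, 0.0928]
ee_rot: [[0.077, -0.997, 0.011], [-0.997, -0.077, -0.001], [0.002, -0.011, -1.0]]
wrist_force: [0.4, 0.9, 5.1]
gripper_width: 0.483
gripper_force: 12.1
```

```bash
cat > m.py <<'E'
from h import *
# sliding jaw: blue blob in top view, extent along clamp x, at z=.076
s=sense();print('t',s['time_s'],'w',s['gripper_width']*87,'F',s['wrist_force'],'gf',s['gripper_force'],s['tcp_pos'])
c=cams.capture('side');yaw=np.radians(4.4);ex=np.array([np.cos(yaw),np.sin(yaw)]);g=[.5735,-.188]
m=blue(c);n,l,st,ct=cv2.connectedComponentsWithStats(m)
for i in range(1,n):
    x,y,w,h,a=st[i]
    if a>60 and 195<x<250 and 140<y<190:
        P=plane(c,x+w/2,y,.076)[:2]-g;print('jaw px',x,y,w,h,a,'top along mm',P@ex*1000)
E
python3 m.py
```

```text
t 5.0667 w 42.00208053234197 F [0.40414669 0.91143418 5.06987093] gf 12.116034887731075 [ 0.5780249  -0.18819949  0.0927677 ]
jaw px 206 153 12 28 259 top along mm 163.82204621242312
```

step_arm(targets="0 0 0 0;0 0 0 0;0 0 0 0;0 0 0 0;0 0 0 0;0 0 0 0")

```text
time_s: 5.62
tcp_pos: [0.5696, -0.1887, 0.0926]
ee_rot: [[0.074, -0.997, -0.006], [-0.997, -0.075, 0.0], [-0.001, 0.006, -1.0]]
wrist_force: [-11.3, 0.6, 8.9]
gripper_width: 0.291
gripper_force: 30.0
```

```bash
python3 m.py
```

```text
t 5.6167 w 25.277717982134565 F [-11.27835471   0.60259469   8.87278557] gf 30.00023689615773 [ 0.56964605 -0.18874807  0.09256313]
jaw px 209 153 12 28 257 top along mm 157.4506144768208
```

The first squeeze is complete at 25.3 mm width, and the jaw has advanced. Release and repeat.

step_arm(targets="0 0.2 0 0;0 0 0 0;0 0 0 0;0 0 0 0;0 0 0 0;0 0 0 0;0 0 0 0;0 0 0 0;0 0 0 0;0 0 0 0", claw=8.7)

```text
time_s: 6.5
tcp_pos: [0.5704, -0.1885, 0.0913]
ee_rot: [[0.075, -0.997, -0.001], [-0.997, -0.075, 0.0], [-0.0, 0.001, -1.0]]
wrist_force: [0.9, 0.0, 0.4]
gripper_width: 0.95
gripper_force: 0.0
```

```bash
python3 m.py
```

```text
t 6.5 w 82.65689107737741 F [0.88762383 0.01431081 0.42889003] gf 0.0 [ 0.57043341 -0.18850781  0.09128654]
jaw px 209 153 12 28 259 top along mm 157.4506144768208
```

step_arm(targets="0 0 0 0;0 0 0 0;0 0 0 0;0 0 0 0;0 0 0 0;0 0 0 0;0 0 0 0;0 0 0 0;0 0 0 0;0 0 0 0;0 0 0 0;0 0 0 0", claw=2.4)

```text
time_s: 7.55
tcp_pos: [0.5698, -0.1888, 0.0931]
ee_rot: [[0.076, -0.997, -0.002], [-0.997, -0.076, -0.001], [0.0, 0.002, -1.0]]
wrist_force: [-5.6, 1.7, 9.4]
gripper_width: 0.292
gripper_force: 19.9
```

step_arm(targets="0 0 0 0;0 0 0 0;0 0 0 0;0 0 0 0")

```text
time_s: 7.88
tcp_pos: [0.5697, -0.1888, 0.0931]
ee_rot: [[0.075, -0.997, -0.002], [-0.997, -0.075, -0.0], [0.0, 0.002, -1.0]]
wrist_force: [-5.2, 1.4, 8.9]
gripper_width: 0.285
gripper_force: 30.0
```

```bash
python3 m.py
```

```text
t 7.8833 w 24.806254941844056 F [-5.21884231  1.3689185   8.89281786] gf 30.003187973052263 [ 0.56972309 -0.18883796  0.0930764 ]
jaw px 213 153 12 28 248 top along mm 148.95211688688477
```

step_arm(targets="0 0 0 0;0 0 0 0;0 0 0 0;0 0 0 0;0 0 0 0;0 0 0 0;0 0 0 0;0 0 0 0;0 0 0 0;0 0 0 0", claw=8.7)

```text
time_s: 8.77
tcp_pos: [0.5702, -0.1885, 0.091]
ee_rot: [[0.075, -0.997, -0.002], [-0.997, -0.075, 0.0], [-0.0, 0.002, -1.0]]
wrist_force: [0.2, 1.0, 0.8]
gripper_width: 0.945
gripper_force: 0.0
```

step_arm(targets="0 0 0 0;0 0 0 0;0 0 0 0;0 0 0 0;0 0 0 0;0 0 0 0;0 0 0 0;0 0 0 0;0 0 0 0;0 0 0 0;0 0 0 0;0 0 0 0", claw=2.4)

```text
time_s: 9.77
tcp_pos: [0.5698, -0.1888, 0.093]
ee_rot: [[0.076, -0.997, -0.002], [-0.997, -0.076, -0.0], [0.0, 0.002, -1.0]]
wrist_force: [-6.1, 1.1, 8.4]
gripper_width: 0.291
gripper_force: 20.9
```

step_arm(targets="0 0 0 0;0 0 0 0;0 0 0 0;0 0 0 0")

```text
time_s: 10.1
tcp_pos: [0.5697, -0.1888, 0.0931]
ee_rot: [[0.075, -0.997, -0.002], [-0.997, -0.075, -0.0], [0.0, 0.002, -1.0]]
wrist_force: [-5.1, 1.2, 8.3]
gripper_width: 0.292
gripper_force: 30.0
```

```bash
python3 m.py;  python3 - <<'E'
from h import *
s=cams.capture('side')
cv2.imwrite('pics/crop3.png',cv2.resize(s['frame'][80:210,160:360],None,fx=4,fy=4,interpolation=2))
E
```

```text
t 10.1 w 25.440431145998538 F [-5.09228556  1.20895653  8.26916682] gf 30.00351114431396 [ 0.56971908 -0.1888074   0.09305576]
jaw px 213 153 13 28 246 top along mm 147.88954299608136
```

View pics/crop3.png

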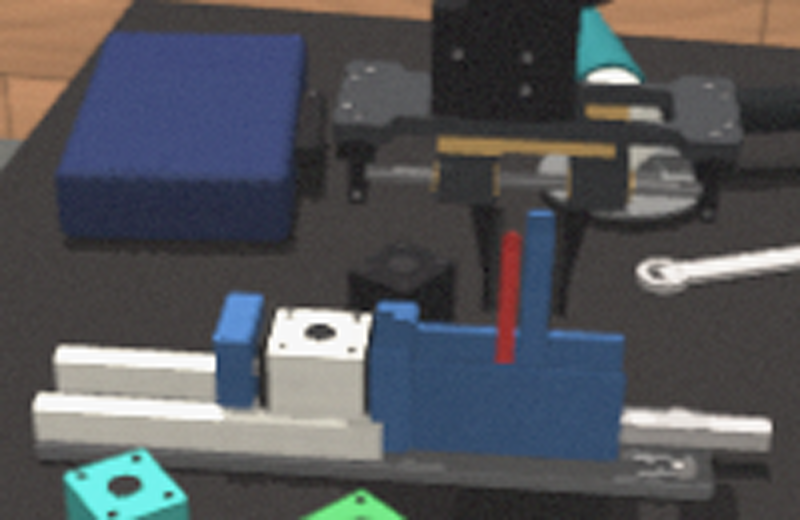

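The side crop shows the block (268–372, 310–410) up against the fixed jaw, with the pad close to or on it. The third squeeze moved the jaw only about 1 mm, so I do one more and compare centroids sub-pixel.

step_arm(targets="0 0 0 0;0 0 0 0;0 0 0 0;0 0 0 0;0 0 0 0;0 0 0 0;0 0 0 0;0 0 0 0;0 0 0 0;0 0 0 0;0 0 0 0;0 0 0 0", claw=8.7)

```text
time_s: 11.2
tcp_pos: [0.5707, -0.1885, 0.0914]
ee_rot: [[0.075, -0.997, -0.001], [-0.997, -0.075, 0.0], [-0.0, 0.001, -1.0]]
wrist_force: [0.0, -0.1, -0.2]
gripper_width: 0.991
gripper_force: 0.0
```

```bash
echo "print(ct[[i for i in range(1,n) if 195<st[i][0]<250 and 140<st[i][1]<190 and st[i][4]>60]])" >> m.py; python3 m.py
```

```text
t 11.2 w 86.21983008554353 F [ 0.01079636 -0.1117087  -0.24659032] gf 0.0 [ 0.57070065 -0.18852075  0.09140861]
jaw px 214 153 12 28 244 top along mm 146.8269109355689
[[218.72131148 166.37295082]]
```

step_arm(targets="0 0 0 0;0 0 0 0;0 0 0 0;0 0 0 0;0 0 0 0;0 0 0 0;0 0 0 0;0 0 0 0;0 0 0 0;0 0 0 0;0 0 0 0;0 0 0 0", claw=2.4)

```text
time_s: 12.25
tcp_pos: [0.5698, -0.1888, 0.0931]
ee_rot: [[0.076, -0.997, -0.002], [-0.997, -0.076, -0.001], [0.0, 0.002, -1.0]]
wrist_force: [-6.0, 1.2, 8.7]
gripper_width: 0.294
gripper_force: 21.0
```

step_arm(targets="0 0 0 0;0 0 0 0;0 0 0 0;0 0 0 0")

```text
time_s: 12.58
tcp_pos: [0.5697, -0.1888, 0.0931]
ee_rot: [[0.075, -0.997, -0.002], [-0.997, -0.075, -0.0], [0.0, 0.002, -1.0]]
wrist_force: [-5.7, 1.3, 8.7]
gripper_width: 0.291
gripper_force: 30.0
```

```bash
python3 m.py
```

```text
t 12.5833 w 25.323058027467678 F [-5.73774499  1.28346105  8.74357801] gf 30.00319560756907 [ 0.56972891 -0.18880662  0.09307416]
jaw px 214 153 12 28 242 top along mm 146.8269109355689
[[218.69008264 166.39669421]]
```

step_arm(targets="0 0 0 0;0 0 0 0;0 0 0 0;0 0 0 0;0 0 0 0;0 0 0 0;0 0 0 0;0 0 0 0;0 0 0 0;0 0 0 0;0 0 0 0;0 0 0 0", claw=8.7)

```text
time_s: 13.63
tcp_pos: [0.5707, -0.1885, 0.0914]
ee_rot: [[0.075, -0.997, -0.001], [-0.997, -0.075, 0.0], [-0.0, 0.001, -1.0]]
wrist_force: [-0.2, -0.2, 0.8]
gripper_width: 0.991
gripper_force: 0.0
```

```bash
python3 m.py
```

```text
t 13.6333 w 86.18124755013586 F [-0.15543379 -0.20101176  0.846061  ] gf 0.0 [ 0.57066683 -0.18853349  0.09139263]
jaw px 214 153 12 28 243 top along mm 146.8269109355689
[[218.71604938 166.33333333]]
```

The jaw has stalled on the block: a full squeeze no longer moves it and it holds on release. Retreat upward and check.

step_arm(targets="0 -0.3 0 0;0 0 -1 0;0 0 -3 0;0 0 -3 0;0 0 -3 0;0 0 -3 0;0 4 0 0;0 4 0 0;0 4 0 0;0 4 0 0;0 0 0 0;0 0 0 0")

```text
time_s: 14.68
tcp_pos: [0.4131, -0.2006, 0.2231]
ee_rot: [[0.074, -0.997, 0.003], [-0.997, -0.074, -0.0], [0.001, -0.003, -1.0]]
wrist_force: [1.3, 0.3, 1.3]
gripper_width: 1.0
gripper_force: 0.0
```

```bash
python3 m.py; python3 - <<'E'
from h import *
t=cams.capture('top');s=cams.capture('side')
A=cv2.resize(t['frame'][90:295,265:385],None,fx=2.5,fy=2.5,interpolation=2)
B=cv2.resize(s['frame'][120:210,160:350],None,fx=2.5,fy=2.5,interpolation=2)
o=np.zeros((520,790,3),np.uint8);o[:A.shape[0],:A.shape[1]]=A;o[:B.shape[0],310:310+B.shape[1]]=B
cv2.imwrite('pics/crop4.png',o)
E
```

```text
t 14.6833 w 86.97645233998739 F [1.26165845 0.27996589 1.31018221] gf 0.0 [ 0.41306144 -0.20057277  0.22308496]
jaw px 214 153 12 28 247 top along mm 146.8269109355689
[[218.77732794 166.42510121]]
```

View pics/crop4.png

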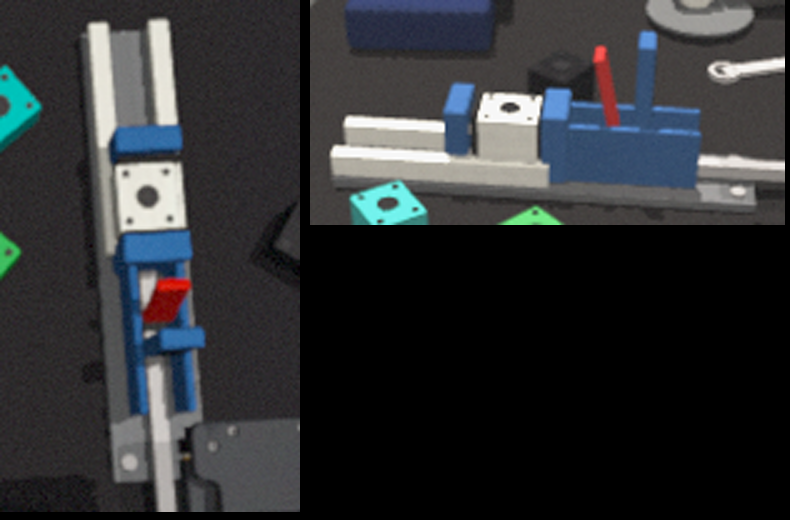

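The block sits square and flush on the fixed jaw at (150,232). The sliding jaw is up against it at (148,152), the trigger has sprung back and the robot is clear. Handing in.

```bash
python3 -c "
from station import r
print(r.finish_job())"
```

```text
the job is handed in; nothing more can be done
None
```

I squeezed the blue clamp's trigger four times until the jaw stalled on the aluminium block, let go, moved the arm clear and handed the job in at about 15 s; the block looked square and flush, but I didn't measure the grip force and got no verdict back.

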